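# Hold the stop collar on the spindle flat of an air drum sander

### The job

Get the drum sander ready for its stop collar: first shut the air off by turning the yellow valve lever square across the pipe, then feel for the flat on the bare spindle with your fingers and, pinching it there, bring the flat round to face straight out of the open front of the sander. Then put the collar over the spindle with its thumb screw on the same side as the flat and hold it there, level and not jammed, with the screw at mid-height of the flat, so that I can tighten the screw: finish while still holding the collar in that place. Leave the other things on the bench where they are.

Things in the scene. Friction and masses are not known exactly. Their poses are not given: they have to be found in the camera images.
- sander: Green air-powered drum sander bolted to the bench. Origin on the bench on the axis of its upright spindle, z up; its open FRONT faces its own -x. Half-round dust hood behind (+x side): inner radius 78 mm, top 155 mm up. Foot radius 100 mm; disc radius 92 mm, top 90 mm up; bearing nose radius 24 mm, to 104 mm; above it the bare spindle. Air pipe (21 mm) along its -y side, 55 mm up.
- spindle (a joint): Angle of the spindle (rad), endless, slight friction (0.08 N m), stays where left. 0 = the flat faces squarely out of the sander's front (its -x); grows counterclockwise seen from above. Starts 0.8 to 2.2.
- shaft: The upright 20 mm steel spindle with its flat: top end 185 mm above the bench, 4 mm chamfer, shoulder ring 27 mm across up to 112 mm. Origin at the sander's origin on the bench, z up; at spindle angle 0 its axes are the sander's and the flat is on its -x side.
- flat: Bright set-screw flat on the spindle, 3 mm deep, 14 mm wide, from 135 mm above the bench up to the spindle's end. Over flat and back the spindle is 17 mm instead of 20: fingers closing on it feel that and square it to their pads. Origin at the middle of its face (160 mm above the bench, 7 mm from the spindle axis); x points straight out of the flat, z up.
- valve (a joint): Quarter-turn ball valve (rad): 0 = open, lever along the pipe, pointing away from the spindle (sander's -y); 1.57 = shut at its stop, lever square across the pipe, pointing to the sander's front (-x). Shuts clockwise seen from above; stiff (0.25 N m), stays where left. Starts 0 to 0.25. Stem axis upright, 140 mm from the spindle axis to the sander's -y.
- lever_grip (a point): Middle of the yellow grip of the valve lever, 72 mm from the stem axis, 103 mm above the bench. The grip is 18 mm wide, 10 mm thick (98 to 108 mm above the bench), 60 mm long along the lever; 25 mm of free height below it to the pipe.
- collar: Dark steel stop collar lying flat on the bench: ring 40 mm outside, 22.4 mm bore, 18 mm high, about 130 g, with a brass thumb screw sticking out on its +x side (head 15 mm across, out to 36 mm from the centre, at half height). Origin centre of its underside, z up. The screw starts pointing towards the robot, within 1 rad.
- screw_tip (a point): Inner tip of the collar's thumb screw, flush with the bore: 11.2 mm from the collar's axis towards its +x, 9 mm above its underside.
- drum: rubber sanding drum with a brown abrasive sleeve, 77 mm across, 45 mm high, standing on end; origin centre of its underside. Bystander.
- spacer: plain brass spacer ring, 34 mm across, 10 mm high, no screw in it. Bystander.
- screwdriver: red-handled screwdriver, 200 mm, lying on the bench. Bystander.
- caul: wooden block 100 x 45 x 30 mm. Bystander.
- glue: white glue bottle, 64 mm across, 190 mm high. Bystander.
- hammer: hammer lying on the bench. Bystander.
- brush: flat brush with a wooden handle lying on the bench. Bystander.

How it is judged:
On the way, in this order (a step that is already met when the one before it is completed fails the run):
1. the air valve is shut, its lever square across the pipe (at least 1.4 rad) (value of joint valve above 1.4 rad), for 0.2 s.
2. the fingers are pinching the spindle on its flat (over 3 N on the flat) while the flat faces the sander's front within 0.17 rad (contact force between the fingers and flat above 3 N and value of joint spindle between -0.17 and 0.17 rad), for 0.2 s.
At the end, for the whole second after the job is handed in: Valve shut (1.35 rad or more), flat facing the front within 0.22 rad; fingers hold the collar (over 2 N), still, level within 0.12 rad, pressing the spindle with under 15 N, screw tip in front of the flat, within 3.5 mm of its centre line and 7 mm of its mid-height (value of joint valve above 1.35 rad and value of joint spindle between -0.22 and 0.22 rad and y of screw_tip in the frame of flat between -0.0035 and 0.0035 m and z of screw_tip in the frame of flat between -0.007 and 0.007 m and x of screw_tip in the frame of flat between 0 and 0.008 m and angle between collar's own z axis and vertical below 0.12 rad and contact force between the fingers and collar above 2 N and contact force between collar and shaft below 15 N and linear speed of collar below 0.02 m/s); the arm keeps its last pose, push and grip.
It fails at once if the spindle is touched by the fingers while the air is on (value of joint valve below 1.3 rad and contact force between the fingers and shaft above 1 N).
It fails at once if another thing on the bench is shifted by more than 3 cm (distance of any of drum, spacer, screwdriver, caul, glue, hammer, brush from where it was at the start of the episode above 0.03 m).
It also fails if it takes over 72 s, if anything falls off the work surface, if the arm or the gripper's body presses on something with over 40 N, if the wrist force passes 120 N, or if a joint passes its speed limit or range.

### The arm

A 7-joint arm with a two-finger parallel gripper is mounted at the origin on the work surface. World frame = base frame: x ahead of the robot, y to its left, z up, the work surface at z = 0. Lengths are in m, angles in rad, forces in N, time in s.
With the tool pointing down it reaches from about 0.4 to 0.85 m from the base axis. Payload 10.4 kg.
Tool frame: the origin (TCP) lies midway between the tips of the shut fingers; the grasp point (between the pads) lies 19 mm behind it; z points along the fingers, y is the line along which they close (so a half turn about z gives the same grasp; the last joint's range is limited). The gripper opens to 87 mm and grips with 3 to 60 N. Pads are 19 mm wide; open, the fingers measure 117 mm over their backs; the gripper's body (75 mm by 190 mm) begins 51 mm behind the grasp point.
Start: joints at [1.193, 0.332, -0.065, 1.46, 0.022, 1.35, -0.088], TCP at [0.217, -0.586, 0.223] pointing down, gripper open.
Joint ranges: [-2.6, 2.6], [-0.5, 2.12], [-1.47, 1.34], [0.16, 2.42], [-1.27, 4.41], [0.06, 2.06], [-2.6, 2.6]. Speed limits (rad/s): [2.22, 2.22, 2.79, 2.79, 3.14, 3.14, 3.14].

### API

Orientations are given as a unit quaternion [x, y, z, w].
In Python, from bench import r gives the robot as it stands.
- The arm moves only by the tool arm_command, never from a script. Its arguments are lists of equal length, an entry for each row: "xyz": the shift along the world's x, y, z in m, a list of three; "rot": the turn, a rotation vector about the world's x, y, z in rad, a list of three. In form: {"xyz": [[tx, ty, tz], ...], "rot": [[ax, ay, az], ...]}. A call has 1 to 20 rows; each row is the pose to reach, as a shift and turn from the pose commanded when the call began; what a row does not reach only later rows make up. A row lasts 1/12 s, in which the tool goes at most 41.7 mm and 7.16 degrees, less where a joint would pass 70% of its speed; a pose out of reach is approached as far as the arm can. A call with a gripper value outside its range is refused whole. "grip" is the opening, from 0 (shut) to 1 (fully open), set as the call begins (left out, the last holds). The fingers move at their own pace and stop on an object; "squeeze" is the grip in N (left out, the last holds). Time passes only in rows, so rows that repeat a pose let the fingers close. It gives the time, the measured TCP pose, the force, the opening and the grip force at its end, in the units of the state.
- r.read_state(): the state, without advancing time (a new reading comes with each control period).
- r.camera(name): name is "scene" or "top" or "wrist"; returns the picture (420x560x3 uint8, red, green, blue); there is no depth.
- r.camera_model(name): a dict with "fx", "fy", "cx", "cy" (pixels), "k1" (the pictures are not rectified: a ray, as slopes to the right and down, at radius r is drawn at 1 + k1 r^2 times it, then the intrinsics apply), "T" (4x4, takes a point from camera to world coordinates). Camera axes: x right, y up, looking along -z (the intrinsics and any distortion apply to the point x, -y, -z); pixel columns grow to the right and rows downward; lengths in m; the calibration is good to about 2 mm. A picture is of the moment at which its call begins: read the wrist's pose just before it. camera_model takes no time and is no camera call; for the wrist camera it gives the pose at the moment of the call.
- r.close_job(): hands the job in; it is judged then, once.
Trained networks look in the newest picture that a camera, given by its name, has taken for a name from the list of things; names that differ only in an ending like _2 or _b are one class to them, and where a whole thing is asked for, a point or a joint stands for the part that bears it (a point fixed in the world has none). Each returns a list of dicts, best first, with "conf" (0 to 1); they miss things now and then, are a little off and sometimes report something else, mostly with a low value. They report only what shows in the picture. A call takes as long as a camera call.
- r.look_for(label, camera): "at" ([x, y, z] in m, in the coordinates of the camera as it stood for that picture, good to about 4 mm: the middle of the surface that is visible of it).
- r.spot_point(label, camera): "at" ([x, y, z] in m, in the coordinates of the camera as it stood for that picture, good to about 4 mm: a listed point, or the origin of a listed thing).
The state is a dict: "time": time; "joint_positions": joint angles; "joint_vel": joint speeds; "joint_torque": joint torques, N m; "ee_pos": TCP position; "eef_rot": TCP orientation; "ft_force": force on the tool from outside, world axes, zero at the start; "torque": the same for the moment, N m; "width": finger opening in m; "grip_force": force on a finger pad.
Only numpy, scipy, OpenCV 4.12 (cv2) and the standard library are available. Lean on these libraries where they do the work, as an engineer would, in place of code of your own. Each camera call takes 0.05 s, during which the arm holds its last target. There are 200 camera calls.

## Working session

There is one attempt and no reset: what is moved stays moved. The work goes in short steps, Python scripts to look and compute and a tool call to move; the robot and the scene stay as the last step left them, time stands still between calls to the robot, and variables do not carry over. Pictures are saved under pics/ and viewed, at most 10 in all, crops included, and the job is handed in when it is done.

Besides the shell and the picture viewer there is one more tool, called after "Call:" by a JSON object that holds its "method" and its "body", one argument or row to a line. arm_command: Moves the arm, as the interface text tells. Its arguments: {"type":"object","properties":{"xyz":{"type":"array"},"rot":{"type":"array"},"grip":{"type":"number"},"squeeze":{"type":"number"}},"required":["xyz","rot"]}

```bash
mkdir -p pics; ls; cat > h.py <<'E'
from bench import r
import numpy as np, cv2
from scipy.spatial.transform import Rotation as R
np.set_printoptions(precision=4,suppress=True)
def W(cam,p,T=None):
    T=np.array(r.camera_model(cam)["T"]) if T is None else T
    return T[:3,:3]@np.array(p)+T[:3,3]
def pic(cam,name):
    T=np.array(r.camera_model(cam)["T"]); im=r.camera(cam)
    cv2.imwrite(f"pics/{name}.png",np.array(im)[:,:,::-1]); return T,np.array(im)
def ray(cam,u,v,T=None):
    m=r.camera_model(cam); T=np.array(m["T"]) if T is None else T
    K=np.array([[m["fx"],0,m["cx"]],[0,m["fy"],m["cy"]],[0,0,1.]])
    d=np.array([(u-m["cx"])/m["fx"],(v-m["cy"])/m["fy"]]);s=d.copy()
    for _ in range(20): s=d/(1+m["k1"]*(s@s))
    return T[:3,3],T[:3,:3]@np.array([s[0],-s[1],-1])
def onz(cam,u,v,z,T=None):
    o,d=ray(cam,u,v,T); return o+d*(z-o[2])/d[2]
def proj(cam,p,T=None):
    m=r.camera_model(cam); T=np.array(m["T"]) if T is None else T
    q=T[:3,:3].T@(np.array(p)-T[:3,3]); s=np.array([q[0],-q[1]])/-q[2]; s=s*(1+m["k1"]*(s@s))
    return np.array([m["fx"]*s[0]+m["cx"],m["fy"]*s[1]+m["cy"]])
E
cat > a.py <<'E'
from h import *
s=r.read_state(); print(s["time"],s["ee_pos"],s["eef_rot"],s["width"],s["joint_positions"])
for c in ["top","scene"]:
    T,im=pic(c,c+"1")
    print(c,T[:3,3])
    for l in ["sander","shaft","flat","lever_grip","valve","collar","screw_tip"]:
        for f in ("spot_point","look_for"):
            try:
                o=getattr(r,f)(l,c)
                print(c,f,l,[(round(d["conf"],2),W(c,d["at"],T)) for d in o[:2]])
            except Exception as e: print(l,f,e)
print(r.read_state()["time"])
E
python3 a.py
```

```text
pics
0.0 [ 0.217  -0.5857  0.2218] [ 0.9843  0.1765 -0.0002 -0.0007] 0.08722028513458792 [ 1.1934  0.3328 -0.0647  1.461   0.0216  1.3499 -0.0885]
top [0.2886 0.0133 1.3699]
top spot_point sander [(0.75, array([0.5584, 0.0766, 0.0004])), (0.48, array([ 0.3895, -0.494 ,  0.0041]))]
top look_for sander [(0.92, array([0.5675, 0.0632, 0.09  ])), (0.26, array([0.7125, 0.2703, 0.0438]))]
top spot_point shaft [(0.61, array([0.5595, 0.0704, 0.0035]))]
top look_for shaft [(0.65, array([0.5519, 0.0718, 0.1859]))]
top spot_point flat []
top look_for flat []
top spot_point lever_grip [(0.77, array([ 0.5888, -0.1391,  0.0984]))]
top look_for lever_grip [(0.46, array([ 0.5882, -0.1124,  0.1029]))]
valve spot_point it knows: brush, caul, collar, drum, flat, glue, hammer, lever_grip, sander, screw_tip, screwdriver, shaft, spacer
top look_for valve [(0.6, array([ 0.4151, -0.4957,  0.027 ])), (0.53, array([ 0.5884, -0.1107,  0.1042]))]
top spot_point collar [(0.49, array([ 0.4482,  0.301 , -0.0024]))]
top look_for collar []
top spot_point screw_tip [(0.74, array([0.3304, 0.4909, 0.0005])), (0.66, arra
[... 470 characters left out ...]
at [(0.62, array([ 0.669 , -0.3969,  0.0923])), (0.32, array([0.4469, 0.2959, 0.0176]))]
scene spot_point lever_grip [(0.77, array([ 0.5921, -0.1394,  0.1076]))]
scene look_for lever_grip [(0.71, array([ 0.5913, -0.1091,  0.1129]))]
valve spot_point it knows: brush, caul, collar, drum, flat, glue, hammer, lever_grip, sander, screw_tip, screwdriver, shaft, spacer
scene look_for valve [(0.47, array([ 0.593 , -0.1133,  0.1058]))]
scene spot_point collar [(0.74, array([0.4438, 0.3036, 0.0019]))]
scene look_for collar [(0.72, array([0.4439, 0.2976, 0.0177]))]
scene spot_point screw_tip [(0.79, array([0.434 , 0.2943, 0.0079]))]
scene look_for screw_tip [(0.71, array([0.4459, 0.2985, 0.0165]))]
1.4
```

View pics/top1.png

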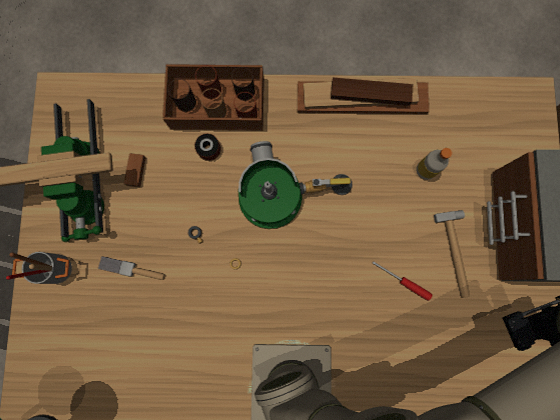

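View pics/scene1.png

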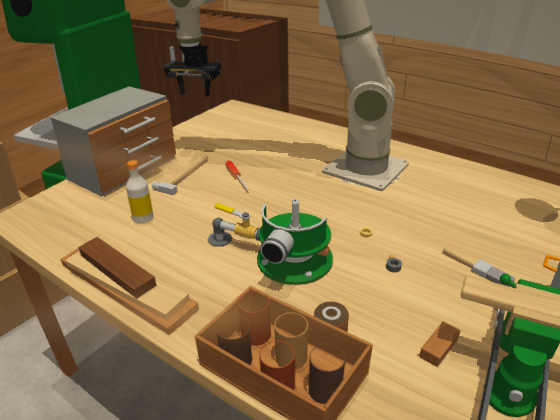

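Top: sander at (268,190), its dust outlet at (262,150) and so its front towards the robot; lever at (315–350,182), collar (195,233) with its screw downward-right, spacer (236,264). I'll enlarge the sander area for the yaw.

```bash
python3 - <<'E'
from h import *
a=cv2.imread("pics/top1.png"); 
c1=cv2.resize(a[135:235,225:365],None,fx=5,fy=5,interpolation=cv2.INTER_CUBIC)
cv2.imwrite("pics/c1.png",c1)
for p in [(0.559,0.072,0.185),(0.559,0.072,0),(0.589,-0.139,0.103)]: print((proj("top",p)-[225,135])*5)
E
```

```text
[213.5262 245.7201]
[226.8579 311.544 ]
[582.2183 230.8236]
```

View pics/c1.png

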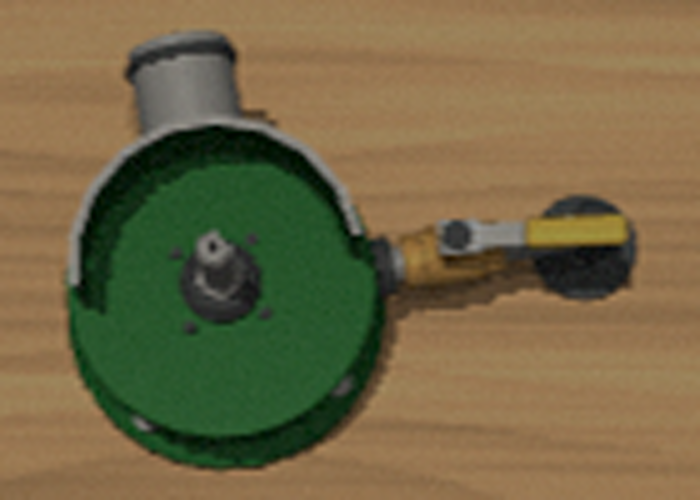

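The crop shows the spindle tip at (212,247), stem at (458,235), hood ends at (75,285) and (357,235), and the lever nearly level to the right.

```bash
python3 - <<'E'
from h import *
f=lambda u,v,z: onz("top",225+u/5,135+v/5,z)
sp=f(212,247,.185); st=f(458,235,.108); a=f(75,285,.155); b=f(357,235,.155); g=f(577,231,.108)
print("sp",sp,"stem",st,"ends",a,b,"grip",g)
d=st-sp; print("dist",np.hypot(*d[:2]),"yaw stem",np.arctan2(d[0],-d[1]))
e=b-a; print(np.hypot(*e[:2]),"yaw hood",np.arctan2(e[0],-e[1]))
h=g-st; print(np.hypot(*h[:2]),"lever",np.arctan2(h[0],-h[1]))
E
```

```text
sp [0.5583 0.0728 0.185 ] stem [ 0.5845 -0.0662  0.108 ] ends [0.5425 0.1504 0.155 ] [ 0.5729 -0.0067  0.155 ] grip [ 0.5877 -0.1354  0.108 ]
dist 0.14148944731647176 yaw stem 0.18662885971708904
0.16001377362191913 yaw hood 0.1907508794055915
0.0692250596788056 lever 0.04547962497411558
```

Call:
{"method": "arm_command", "body": {
  "xyz": [
    [0.371,0.45,-0.03],
    [0.371,0.45,-0.03],
    [0.371,0.45,-0.03],
    [0.371,0.45,-0.03],
    [0.371,0.45,-0.03],
    [0.371,0.45,-0.03],
    [0.371,0.45,-0.03],
    [0.371,0.45,-0.03],
    [0.371,0.45,-0.03],
    [0.371,0.45,-0.03],
    [0.371,0.45,-0.03],
    [0.371,0.45,-0.03],
    [0.371,0.45,-0.03],
    [0.371,0.45,-0.03],
    [0.371,0.45,-0.03],
    [0.371,0.45,-0.03],
    [0.371,0.45,-0.03],
    [0.371,0.45,-0.03]
  ],
  "rot": [
    [0,0,0.12],
    [0,0,0.24],
    [0,0,0.36],
    [0,0,0.48],
    [0,0,0.6],
    [0,0,0.72],
    [0,0,0.84],
    [0,0,0.96],
    [0,0,1.08],
    [0,0,1.2],
    [0,0,1.26],
    [0,0,1.26],
    [0,0,1.26],
    [0,0,1.26],
    [0,0,1.26],
    [0,0,1.26],
    [0,0,1.26],
    [0,0,1.26]
  ],
  "grip": 1
}}

```text
time: 2.9
ee_pos: [0.5876, -0.1377, 0.1926]
eef_rot: [0.692, 0.722, -0.0, 0.0]
ft_force: [0.1, -0.1, 0.7]
width: 0.0869
grip_force: 0.0
```

```bash
cat >> h.py <<'E'
def st():
    s=r.read_state(); M=R.from_quat(s["eef_rot"]).as_matrix()
    print("t %.2f"%s["time"],"tcp",np.array(s["ee_pos"]),"psi %.3f"%np.arctan2(M[0,1],-M[1,1]),"z",M[:,2],"F",np.array(s["ft_force"]),"M",np.array(s["torque"]),"w %.4f g %.1f"%(s["width"],s["grip_force"]),"j",np.array(s["joint_positions"]))
E
python3 - <<'E'
from h import *
st(); T,im=pic("wrist","w1"); print(T)
for l in ["lever_grip","shaft","flat"]:
  for f in ("spot_point","look_for"): print(l,f,[(round(d["conf"],2),W("wrist",d["at"],T)) for d in getattr(r,f)(l,"wrist")[:2]])
E
```

```text
t 2.90 tcp [ 0.5876 -0.1377  0.1926] psi 1.613 z [-0.0002 -0.0008 -1.    ] F [ 0.0592 -0.1182  0.7342] M [-0.0048 -0.1107 -0.0246] w 0.0869 g 0.0 j [ 0.5845  0.3526 -0.5403  1.5393  0.1862  1.3013  0.0636]
[[ 0.9991 -0.0408 -0.0124  0.5849]
 [ 0.0426  0.9534  0.2986 -0.054 ]
 [-0.0003 -0.2989  0.9543  0.3543]
 [ 0.      0.      0.      1.    ]]
lever_grip spot_point [(0.77, array([ 0.5895, -0.135 ,  0.1012]))]
lever_grip look_for [(0.68, array([ 0.5908, -0.1024,  0.1093]))]
shaft spot_point []
shaft look_for []
flat spot_point []
flat look_for [(0.44, array([ 0.5917, -0.1042,  0.107 ]))]
```

View pics/w1.png

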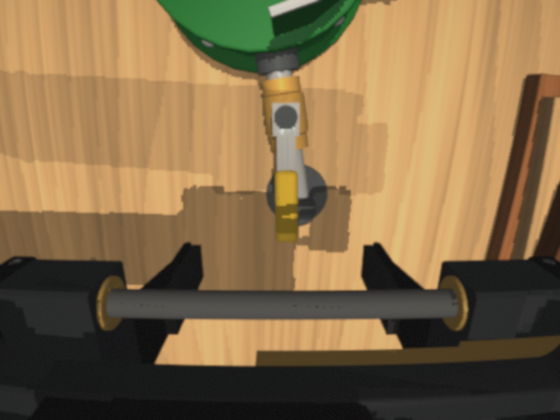

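Wrist picture: stem at (286,117), yellow grip centred at (287,206), straddled by the open fingers.

```bash
python3 - <<'E'
from h import *
s=onz("wrist",286,117,.11);g=onz("wrist",287,206,.108);e1=onz("wrist",287,172,.108);print(s,g,e1,np.hypot(*(g-s)[:2]),np.arctan2((g-s)[0],-(g-s)[1]))
E
```

```text
[ 0.5887 -0.0629  0.11  ] [ 0.5927 -0.1305  0.108 ] [ 0.5914 -0.1035  0.108 ] 0.06768882613328626 0.059355716862639296
```

Call:
{"method": "arm_command", "body": {
  "xyz": [
    [0.003,0.001,-0.04],
    [0.003,0.001,-0.08],
    [0.003,0.001,-0.106],
    [0.003,0.001,-0.106],
    [0.003,0.001,-0.106]
  ],
  "rot": [
    [0,0,0],
    [0,0,0],
    [0,0,0],
    [0,0,0],
    [0,0,0]
  ]
}}

```text
time: 3.67
ee_pos: [0.5905, -0.135, 0.0862]
eef_rot: [0.691, 0.722, -0.0, -0.001]
ft_force: [2.2, 0.9, 0.6]
width: 0.0871
grip_force: 0.0
```

Call:
{"method": "arm_command", "body": {
  "xyz": [
    [0,0,0],
    [0,0,0],
    [0,0,0],
    [0,0,0],
    [0,0,0],
    [0,0,0],
    [0,0,0],
    [0,0,0],
    [0,0,0],
    [0,0,0]
  ],
  "rot": [
    [0,0,0],
    [0,0,0],
    [0,0,0],
    [0,0,0],
    [0,0,0],
    [0,0,0],
    [0,0,0],
    [0,0,0],
    [0,0,0],
    [0,0,0]
  ],
  "grip": 0,
  "squeeze": 12
}}

```text
time: 4.5
ee_pos: [0.5911, -0.1351, 0.0865]
eef_rot: [0.691, 0.723, 0.0, -0.0]
ft_force: [0.2, 0.6, -0.4]
width: 0.0281
grip_force: 0.0
```

```bash
python3 - <<'E'
from h import *
st()
p=np.array(r.read_state()["ee_pos"])[:2]; S=np.array([.587,-.0655]); d=p-S; print(np.hypot(*d),np.arctan2(d[0],-d[1]))
for a in np.arange(0,1.46,.11): 
    c,s=np.cos(-a),np.sin(-a); q=S+np.array([[c,-s],[s,c]])@d-p; print("[%.3f, %.3f, 0],"%tuple(q),end=" ")
E
```

```text
t 4.50 tcp [ 0.5911 -0.1351  0.0865] psi 1.615 z [-0.      0.0001 -1.    ] F [ 0.2393  0.5793 -0.4122] M [ 0.019  -0.0949  0.0145] w 0.0281 g 0.0 j [ 0.5621  0.4527 -0.521   1.645   0.2455  1.1096  0.0187]
0.06969448284852384 0.059067796136421845
[0.000, 0.000, 0], [-0.008, -0.000, 0], [-0.015, 0.001, 0], [-0.023, 0.002, 0], [-0.030, 0.005, 0], [-0.037, 0.008, 0], [-0.044, 0.012, 0], [-0.050, 0.017, 0], [-0.055, 0.022, 0], [-0.060, 0.028, 0], [-0.064, 0.034, 0], [-0.068, 0.041, 0], [-0.070, 0.048, 0], [-0.072, 0.056, 0],
```

Call:
{"method": "arm_command", "body": {
  "xyz": [
    [0,0,0],
    [0,0,0],
    [0,0,0],
    [-0.008,0,0],
    [-0.015,0.001,0],
    [-0.023,0.002,0],
    [-0.03,0.005,0],
    [-0.037,0.008,0],
    [-0.044,0.012,0],
    [-0.05,0.017,0],
    [-0.055,0.022,0],
    [-0.06,0.028,0],
    [-0.064,0.034,0],
    [-0.068,0.041,0],
    [-0.07,0.048,0],
    [-0.072,0.056,0],
    [-0.072,0.056,0],
    [-0.072,0.056,0],
    [-0.072,0.056,0]
  ],
  "rot": [
    [0,0,0],
    [0,0,0],
    [0,0,0],
    [0,0,-0.11],
    [0,0,-0.22],
    [0,0,-0.33],
    [0,0,-0.44],
    [0,0,-0.55],
    [0,0,-0.66],
    [0,0,-0.77],
    [0,0,-0.88],
    [0,0,-0.99],
    [0,0,-1.1],
    [0,0,-1.21],
    [0,0,-1.32],
    [0,0,-1.43],
    [0,0,-1.43],
    [0,0,-1.43],
    [0,0,-1.43]
  ]
}}

```text
time: 6.08
ee_pos: [0.519, -0.0787, 0.0865]
eef_rot: [0.996, 0.094, -0.0, -0.0]
ft_force: [-2.5, 1.6, -0.6]
width: 0.0181
grip_force: 12.0
```

```bash
python3 - <<'E'
from h import *
st()
E
```

```text
t 6.08 tcp [ 0.519  -0.0787  0.0865] psi 0.187 z [-0.0005  0.0006 -1.    ] F [-2.5037  1.5998 -0.5511] M [ 0.4527  0.355  -0.0206] w 0.0181 g 12.0 j [ 0.3775  0.2604 -0.3533  1.8665  0.1032  1.033  -1.4014]
```

Call:
{"method": "arm_command", "body": {
  "xyz": [
    [0,0,0],
    [0,0,0],
    [0,0,0],
    [0,0,0.03],
    [0,0,0.07],
    [0,0,0.11],
    [0,0,0.15],
    [0,0,0.18],
    [0.02,0.03,0.18],
    [0.04,0.06,0.18],
    [0.04,0.09,0.18],
    [0.04,0.12,0.18],
    [0.04,0.151,0.18],
    [0.04,0.151,0.18],
    [0.04,0.151,0.18],
    [0.04,0.151,0.18],
    [0.04,0.151,0.18],
    [0.04,0.151,0.18],
    [0.04,0.151,0.18],
    [0.04,0.151,0.18]
  ],
  "rot": [
    [0,0,0],
    [0,0,0],
    [0,0,0],
    [0,0,0],
    [0,0,0],
    [0,0,0],
    [0,0,0.12],
    [0,0,0.24],
    [0,0,0.36],
    [0,0,0.48],
    [0,0,0.6],
    [0,0,0.72],
    [0,0,0.84],
    [0,0,0.96],
    [0,0,1.08],
    [0,0,1.2],
    [0,0,1.32],
    [0,0,1.44],
    [0,0,1.56],
    [0,0,1.68]
  ],
  "grip": 1
}}

```text
time: 7.75
ee_pos: [0.5593, 0.0716, 0.2666]
eef_rot: [0.593, 0.805, 0.0, 0.0]
ft_force: [-0.5, -0.3, -0.1]
width: 0.0869
grip_force: 0.0
```

Call:
{"method": "arm_command", "body": {
  "xyz": [
    [0,0,0],
    [0,0,0],
    [0,0,0],
    [0,0,0],
    [0,0,0],
    [0,0,0],
    [0,0,0],
    [0,0,0],
    [0,0,0],
    [0,0,0]
  ],
  "rot": [
    [0,0,0.12],
    [0,0,0.24],
    [0,0,0.36],
    [0,0,0.48],
    [0,0,0.6],
    [0,0,0.72],
    [0,0,0.84],
    [0,0,0.96],
    [0,0,1.08],
    [0,0,1.2]
  ]
}}

```text
time: 8.58
ee_pos: [0.5593, 0.0716, 0.2666]
eef_rot: [0.035, 0.999, 0.0, 0.0]
ft_force: [0.0, -0.0, -0.5]
width: 0.087
grip_force: 0.0
```

```bash
python3 - <<'E'
from h import *
st(); T,im=pic("wrist","w2"); np.save("T2",T)
for l in ["shaft","flat"]:
  for f in ("spot_point","look_for"): print(l,f,[(round(d["conf"],2),W("wrist",d["at"],T)) for d in getattr(r,f)(l,"wrist")[:2]])
print(proj("wrist",[.5585,.0725,.185],T)); u,v=proj("wrist",[.5585,.0725,.16],T).astype(int)
c=cv2.resize(im[max(v-60,0):v+60,max(u-80,0):u+80,::-1],None,fx=5,fy=5,interpolation=cv2.INTER_CUBIC); cv2.imwrite("pics/w2c.png",c); print(u-80,v-60)
E
```

```text
t 8.58 tcp [0.5593 0.0716 0.2666] psi 3.071 z [ 0.0002  0.     -1.    ] F [ 0.0188 -0.0229 -0.4577] M [ 0.0692 -0.1766 -0.0404] w 0.0870 g 0.0 j [ 0.4302  0.2569 -0.7604  1.5272  0.1779  1.4284  1.161 ]
shaft spot_point []
shaft look_for [(0.67, array([0.5534, 0.077 , 0.1818]))]
flat spot_point []
flat look_for []
[281.0015 211.0652]
201 141
```

View pics/w2c.png

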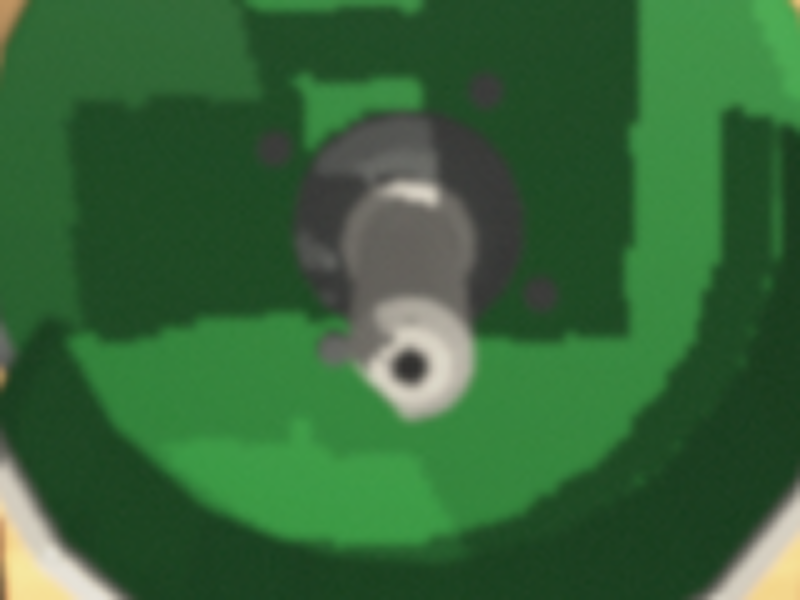

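Crop: spindle end with its centre hole at (410,366); the flat's chord runs from (362,370) to (410,420), so it faces lower-left – backwards and toward the pipe.

```bash
python3 - <<'E'
from h import *
T=np.load("T2.npy"); f=lambda u,v,z=.183: onz("wrist",201+u/5,141+v/5,z,T)
c=f(410,366,.185); a=f(362,372); b=f(408,420); e=b-a; n=np.array([e[1],-e[0]]); m=(a+b)/2-c
n/=np.linalg.norm(n); n*=np.sign(n@m[:2]); psi=np.arctan2(n[0],-n[1])
print(c,a,b,np.linalg.norm(e),n,m,m[:2]@n,"theta",(psi+1.38)%6.283, "tool psi",psi%6.283)
E
```

```text
[0.5612 0.0739 0.185 ] [0.5623 0.0662 0.183 ] [0.5709 0.0729 0.183 ] 0.010814062947806208 [ 0.6145 -0.7889] [ 0.0054 -0.0043 -0.002 ] 0.006721268616955823 theta 2.041710692824844 tool psi 0.661710692824844
```

Call:
{"method": "arm_command", "body": {
  "xyz": [
    [0,0.003,0],
    [0,0.003,0],
    [0,0.003,0],
    [0,0.003,-0.01],
    [0,0.003,-0.03],
    [0,0.003,-0.06],
    [0,0.003,-0.09],
    [0,0.003,-0.11],
    [0,0.003,-0.124],
    [0,0.003,-0.124],
    [0,0.003,-0.124]
  ],
  "rot": [
    [0,0,0.12],
    [0,0,0.24],
    [0,0,0.36],
    [0,0,0.48],
    [0,0,0.6],
    [0,0,0.73],
    [0,0,0.73],
    [0,0,0.73],
    [0,0,0.73],
    [0,0,0.73],
    [0,0,0.73]
  ]
}}

```text
time: 9.75
ee_pos: [0.5589, 0.0749, 0.1425]
eef_rot: [-0.32, 0.947, 0.0, -0.0]
ft_force: [0.4, 0.4, 0.8]
width: 0.0873
grip_force: 0.0
```

Call:
{"method": "arm_command", "body": {
  "xyz": [
    [0,0,0],
    [0,0,0],
    [0,0,0],
    [0,0,0],
    [0,0,0],
    [0,0,0],
    [0,0,0],
    [0,0,0],
    [0,0,0],
    [0,0,0],
    [0,0,0],
    [0,0,0],
    [0,0,0],
    [0,0,0],
    [0,0,0],
    [0,0,0]
  ],
  "rot": [
    [0,0,0],
    [0,0,0],
    [0,0,0],
    [0,0,0],
    [0,0,0],
    [0,0,0],
    [0,0,0],
    [0,0,0],
    [0,0,0],
    [0,0,0],
    [0,0,0],
    [0,0,0],
    [0,0,0],
    [0,0,0],
    [0,0,0],
    [0,0,0]
  ],
  "grip": 0,
  "squeeze": 25
}}

```text
time: 11.08
ee_pos: [0.56, 0.0737, 0.1425]
eef_rot: [-0.32, 0.947, -0.001, 0.0]
ft_force: [3.3, -3.6, -2.3]
width: 0.0165
grip_force: 25.0
```

```bash
python3 - <<'E'
from h import *
st()
E
```

```text
t 11.08 tcp [0.56   0.0737 0.1425] psi -2.490 z [ 0.0013 -0.0009 -1.    ] F [ 3.3052 -3.566  -2.3066] M [-0.4779 -1.0304  0.0884] w 0.0165 g 25.0 j [ 0.4744  0.3741 -0.831   1.6921  0.2946  1.2048  1.7941]
```

Call:
{"method": "arm_command", "body": {
  "xyz": [
    [0.001,-0.001,0],
    [0.001,-0.001,0],
    [0.001,-0.001,0],
    [0.001,-0.001,0],
    [0.0015,-0.001,0],
    [0.0015,-0.001,0],
    [0.0015,-0.001,0],
    [0.002,-0.001,0],
    [0.002,-0.001,0],
    [0.002,-0.001,0],
    [0.002,-0.001,0],
    [0.0025,-0.001,0],
    [0.0025,-0.001,0],
    [0.0025,-0.001,0],
    [0.003,-0.001,0],
    [0.003,-0.001,0],
    [0.003,-0.001,0],
    [0.003,-0.001,0],
    [0.003,-0.001,0],
    [0.003,-0.001,0]
  ],
  "rot": [
    [0,0,-0.06],
    [0,0,-0.18],
    [0,0,-0.3],
    [0,0,-0.42],
    [0,0,-0.54],
    [0,0,-0.66],
    [0,0,-0.78],
    [0,0,-0.9],
    [0,0,-1.02],
    [0,0,-1.14],
    [0,0,-1.26],
    [0,0,-1.38],
    [0,0,-1.5],
    [0,0,-1.62],
    [0,0,-1.74],
    [0,0,-1.86],
    [0,0,-1.95],
    [0,0,-2.03],
    [0,0,-2.03],
    [0,0,-2.03]
  ],
  "squeeze": 40
}}

```text
time: 12.75
ee_pos: [0.5618, 0.0719, 0.1425]
eef_rot: [0.636, 0.772, -0.001, 0.0]
ft_force: [-2.7, -6.8, 3.2]
width: 0.0164
grip_force: 40.0
```

```bash
python3 - <<'E'
from h import *
st()
E
```

```text
t 12.75 tcp [0.5618 0.0719 0.1425] psi 1.762 z [-0.0011 -0.0025 -1.    ] F [-2.6841 -6.8146  3.18  ] M [-1.2647  0.4112 -0.0837] w 0.0164 g 40.0 j [ 0.2244  0.3083 -0.5131  1.6981  0.1641  1.1794 -0.14  ]
```

Call:
{"method": "arm_command", "body": {
  "xyz": [
    [0,-0.001,0],
    [0,-0.002,0],
    [0,-0.002,0],
    [0,-0.002,0],
    [0,-0.002,0]
  ],
  "rot": [
    [0,0,0],
    [0,0,0],
    [0,0,0],
    [0,0,0],
    [0,0,0]
  ]
}}

```text
time: 13.17
ee_pos: [0.5619, 0.0718, 0.1425]
eef_rot: [0.635, 0.772, -0.0, -0.0]
ft_force: [-3.5, -1.9, 3.7]
width: 0.0161
grip_force: 40.0
```

Call:
{"method": "arm_command", "body": {
  "xyz": [
    [0,0,0],
    [0,0,0],
    [0,0,0],
    [0,0,0],
    [0,0,0.03],
    [0,0,0.06],
    [0,0,0.1],
    [-0.03,0.03,0.1],
    [-0.05,0.06,0.1],
    [-0.07,0.1,0.1],
    [-0.09,0.14,0.1],
    [-0.11,0.18,0.08],
    [-0.12,0.22,0.05],
    [-0.12,0.23,0.01],
    [-0.12,0.23,0.01],
    [-0.12,0.23,0.01],
    [-0.12,0.23,0.01],
    [-0.12,0.23,0.01],
    [-0.12,0.23,0.01],
    [-0.12,0.23,0.01]
  ],
  "rot": [
    [0,0,0],
    [0,0,0],
    [0,0,0],
    [0,0,0],
    [0,0,0],
    [0,0,0],
    [0,0,0.12],
    [0,0,0.24],
    [0,0,0.36],
    [0,0,0.48],
    [0,0,0.6],
    [0,0,0.72],
    [0,0,0.84],
    [0,0,0.96],
    [0,0,1.08],
    [0,0,1.2],
    [0,0,1.32],
    [0,0,1.44],
    [0,0,1.54],
    [0,0,1.54]
  ],
  "grip": 1
}}

```text
time: 14.83
ee_pos: [0.4422, 0.3021, 0.1525]
eef_rot: [-0.084, 0.996, 0.0, -0.0]
ft_force: [0.0, 0.1, 0.4]
width: 0.0874
grip_force: 0.0
```

```bash
python3 - <<'E'
from h import *
st(); T,im=pic("wrist","w3"); np.save("T3",T)
for l in ["collar","screw_tip"]:
  for f in ("spot_point","look_for"): print(l,f,[(round(d["conf"],2),W("wrist",d["at"],T)) for d in getattr(r,f)(l,"wrist")[:2]])
print(proj("wrist",[.444,.302,.018],T)); u,v=proj("wrist",[.444,.302,.018],T).astype(int)
u0,v0=max(u-80,0),max(v-60,0)
c=cv2.resize(im[v0:v0+120,u0:u0+160,::-1],None,fx=5,fy=5,interpolation=cv2.INTER_CUBIC); cv2.imwrite("pics/w3c.png",c); print(u0,v0)
E
```

```text
t 14.83 tcp [0.4422 0.3021 0.1525] psi -2.974 z [-0.0001  0.0005 -1.    ] F [0.0469 0.0878 0.39  ] M [ 0.1363 -0.1795 -0.0185] w 0.0874 g 0.0 j [ 0.0677  0.3007 -0.8698  1.7532  0.2448  1.201   0.8694]
collar spot_point [(0.94, array([ 0.4438,  0.3067, -0.0025]))]
collar look_for [(0.81, array([0.4374, 0.2995, 0.0168])), (0.57, array([0.4968, 0.1059, 0.0202]))]
screw_tip spot_point [(0.71, array([0.4347, 0.2961, 0.0102]))]
screw_tip look_for [(0.93, array([0.4402, 0.2985, 0.0192]))]
[279.9768 195.5476]
199 135
```

View pics/w3c.png

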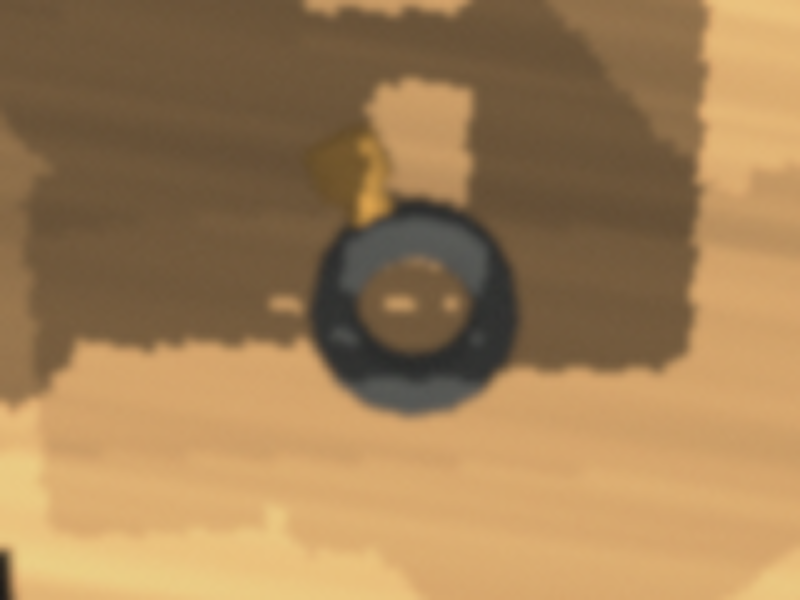

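Crop: collar top ring centred about (414,306), the brass screw's neck at (373,212) and head centred at about (345,166), upper left.

```bash
python3 - <<'E'
from h import *
T=np.load("T3.npy"); f=lambda u,v,z: onz("wrist",199+u/5,135+v/5,z,T)
c=f(414,306,.018); h=f(345,166,.010); n=f(372,213,.011); w=f(312,306,.016)-f(518,306,.016)
for q in (h,n,np.array([.4347,.2961,0])): print(q,c,np.hypot(*(q-c)[:2]),np.arctan2((q-c)[1],(q-c)[0]))
print("diam",np.linalg.norm(w), "final",-np.pi+.19)
a=np.arctan2(.2961-.3067,.4347-.4438);print(a)
b=np.arctan2(h[1]-n[1],h[0]-n[0]);print(b)
E
```

```text
[0.422  0.2869 0.01  ] [0.4443 0.3038 0.018 ] 0.02799163389232998 -2.495517884778351
[0.4298 0.2933 0.011 ] [0.4443 0.3038 0.018 ] 0.01794105744567711 -2.5190900503323173
[0.4347 0.2961 0.    ] [0.4443 0.3038 0.018 ] 0.012321010433293063 -2.468898163694091
diam 0.03860476227614445 final -2.951592653589793
-2.2801989962820923
-2.4534892589616555
```

Call:
{"method": "arm_command", "body": {
  "xyz": [
    [0.002,0.002,-0.03],
    [0.002,0.002,-0.06],
    [0.002,0.002,-0.09],
    [0.002,0.002,-0.12],
    [0.002,0.002,-0.14],
    [0.002,0.002,-0.149],
    [0.002,0.002,-0.149],
    [0.002,0.002,-0.149],
    [0.002,0.002,-0.149]
  ],
  "rot": [
    [0,0,0.12],
    [0,0,0.24],
    [0,0,0.36],
    [0,0,0.48],
    [0,0,0.48],
    [0,0,0.48],
    [0,0,0.48],
    [0,0,0.48],
    [0,0,0.48]
  ]
}}

```text
time: 15.83
ee_pos: [0.4447, 0.3044, 0.0045]
eef_rot: [-0.316, 0.949, 0.0, 0.001]
ft_force: [-0.1, 0.7, 0.3]
width: 0.087
grip_force: 0.0
```

Call:
{"method": "arm_command", "body": {
  "xyz": [
    [0,0,0],
    [0,0,0],
    [0,0,0],
    [0,0,0],
    [0,0,0],
    [0,0,0],
    [0,0,0],
    [0,0,0],
    [0,0,0],
    [0,0,0],
    [0,0,0],
    [0,0,0]
  ],
  "rot": [
    [0,0,0],
    [0,0,0],
    [0,0,0],
    [0,0,0],
    [0,0,0],
    [0,0,0],
    [0,0,0],
    [0,0,0],
    [0,0,0],
    [0,0,0],
    [0,0,0],
    [0,0,0]
  ],
  "grip": 0,
  "squeeze": 25
}}

```text
time: 16.83
ee_pos: [0.4442, 0.3038, 0.0036]
eef_rot: [-0.316, 0.949, -0.0, -0.0]
ft_force: [0.4, -1.4, 0.1]
width: 0.0385
grip_force: 25.0
```

```bash
python3 - <<'E'
from h import *
st()
E
```

```text
t 16.83 tcp [0.4442 0.3038 0.0036] psi -2.499 z [-0.     -0.0001 -1.    ] F [ 0.4257 -1.3958  0.1309] M [ 0.0273 -0.2859 -0.0051] w 0.0385 g 25.0 j [ 0.0219  0.5304 -0.8469  1.8681  0.4808  0.9606  1.1721]
```

Call:
{"method": "arm_command", "body": {
  "xyz": [
    [0,0,0.02],
    [0,0,0.05],
    [0,0,0.09],
    [0,0,0.13],
    [0,0,0.17],
    [0,0,0.206],
    [0.015,-0.03,0.206],
    [0.03,-0.06,0.206],
    [0.045,-0.09,0.206],
    [0.06,-0.12,0.206],
    [0.075,-0.15,0.206],
    [0.09,-0.18,0.206],
    [0.105,-0.21,0.206],
    [0.112,-0.225,0.206],
    [0.116,-0.232,0.206],
    [0.116,-0.232,0.206],
    [0.116,-0.232,0.206],
    [0.116,-0.232,0.206]
  ],
  "rot": [
    [0,0,0],
    [0,0,0],
    [0,0,0],
    [0,0,0],
    [0,0,0],
    [0,0,0],
    [0,0,-0.06],
    [0,0,-0.12],
    [0,0,-0.18],
    [0,0,-0.24],
    [0,0,-0.3],
    [0,0,-0.36],
    [0,0,-0.42],
    [0,0,-0.453],
    [0,0,-0.453],
    [0,0,-0.453],
    [0,0,-0.453],
    [0,0,-0.453]
  ]
}}

```text
time: 18.33
ee_pos: [0.5594, 0.0744, 0.2097]
eef_rot: [-0.097, 0.995, 0.0, -0.0]
ft_force: [-0.6, 1.2, -1.1]
width: 0.039
grip_force: 25.0
```

```bash
python3 - <<'E'
from h import *
st(); T,im=pic("wrist","w4"); np.save("T4",T)
for l in ["collar","screw_tip","shaft","flat"]:
  print(l,[(round(d["conf"],2),W("wrist",d["at"],T)) for d in r.spot_point(l,"wrist")[:2]])
u,v=proj("wrist",[.560,.073,.2],T).astype(int); print(u,v)
u0,v0=max(u-80,0),max(v-60,0)
c=cv2.resize(im[v0:v0+120,u0:u0+160,::-1],None,fx=5,fy=5,interpolation=cv2.INTER_CUBIC); cv2.imwrite("pics/w4c.png",c); print(u0,v0)
E
```

```text
t 18.33 tcp [0.5594 0.0744 0.2097] psi -2.947 z [-0.0001  0.0009 -1.    ] F [-0.6338  1.1966 -1.1232] M [ 0.1343 -0.0888 -0.0054] w 0.0390 g 25.0 j [ 0.4467  0.299  -0.7879  1.6108  0.2162  1.3223  1.3926]
collar [(0.95, array([0.5561, 0.077 , 0.2056])), (0.72, array([0.5565, 0.0702, 0.1561]))]
screw_tip [(0.63, array([0.5481, 0.0725, 0.2169]))]
shaft []
flat [(0.4, array([0.5533, 0.0722, 0.1591]))]
277 252
197 192
```

View pics/w4c.png

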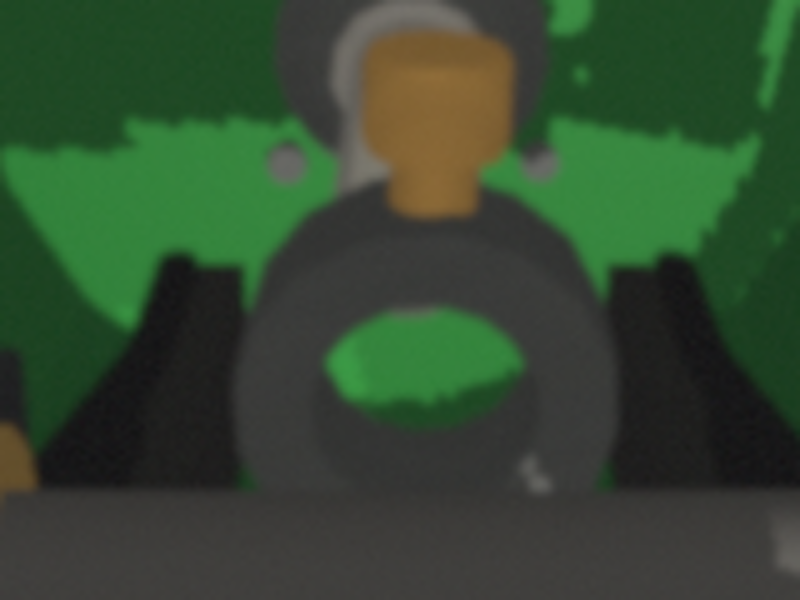

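Crop: collar held squarely, its top face centred at about (426,397), screw head straight above at (437,90); the bearing nose (left edge 277, right edge 548) shows behind it, with the spindle's left edge at x≈340.

```bash
python3 - <<'E'
from h import *
T=np.load("T4.npy"); f=lambda u,v,z: onz("wrist",197+u/5,192+v/5,z,T)
ex=np.array([np.cos(.19),np.sin(.19)]); ey=np.array([-ex[1],ex[0]])
A=np.array([.5603,.0720]); t=np.array([.5594,.0744])
def L(n,p): print(n,p,"ex %.4f ey %.4f"%((p[:2]-A)@ex,(p[:2]-A)@ey))
L("collar",f(426,397,.224)); L("bore topedge",f(420,306,.224));L("tcp",np.r_[t,0]);L("head",f(437,95,.216))
L("nose L",f(277,45,.104));L("nose R",f(548,45,.104))
for a in [(.5603,.0720),(.561,.074)]:
  for z in (.104,.112,.15,.185): 
    q=(proj("wrist",[*a,z],T)-[197,192])*5; l=(proj("wrist",[*(np.array(a)-.01*ey),z],T)-[197,192])*5; print(a,z,q,l)
E
```

```text
collar [0.5586 0.0757 0.224 ] ex -0.0010 ey 0.0039
bore topedge [0.5488 0.0731 0.224 ] ex -0.0110 ey 0.0033
tcp [0.5594 0.0744 0.    ] ex -0.0004 ey 0.0025
head [0.5297 0.0711 0.216 ] ex -0.0302 ey 0.0049
nose L [0.5624 0.051  0.104 ] ex -0.0019 ey -0.0210
nose R [0.5536 0.0959 0.104 ] ex -0.0021 ey 0.0247
(0.5603, 0.072) 0.104 [401.3961  56.0898] [342.2632  55.8262]
(0.5603, 0.072) 0.112 [400.8024  70.2905] [340.0102  70.018 ]
(0.5603, 0.072) 0.15 [397.4628 150.2891] [327.3371 149.9618]
(0.5603, 0.072) 0.185 [393.3451 249.2036] [311.7132 248.7957]
(0.561, 0.074) 0.104 [412.2119  62.1563] [353.1422  61.8922]
(0.561, 0.074) 0.112 [411.9222  76.5106] [351.1969  76.2381]
(0.561, 0.074) 0.15 [410.2932 157.3526] [340.2579 157.0293]
(0.561, 0.074) 0.185 [408.2861 257.2577] [326.7786 256.8621]
```

```bash
python3 - <<'E'
from h import *
st()
E
```

```text
t 18.58 tcp [0.5599 0.0728 0.2097] psi -2.950 z [ 0.0001  0.     -1.    ] F [-0.0464 -0.023  -1.3041] M [ 0.0605 -0.1546 -0.0044] w 0.0385 g 25.0 j [ 0.4475  0.2991 -0.7861  1.6102  0.2168  1.3224  1.3925]
```

Call:
{"method": "arm_command", "body": {
  "xyz": [
    [0.0004,-0.0006,-0.01],
    [0.0004,-0.0006,-0.016],
    [0.0004,-0.0006,-0.019],
    [0.0004,-0.0006,-0.021],
    [0.0004,-0.0006,-0.023],
    [0.0004,-0.0006,-0.025],
    [0.0004,-0.0006,-0.027],
    [0.0004,-0.0006,-0.027]
  ],
  "rot": [
    [0,0,0],
    [0,0,0],
    [0,0,0],
    [0,0,0],
    [0,0,0],
    [0,0,0],
    [0,0,0],
    [0,0,0]
  ]
}}

```text
time: 19.25
ee_pos: [0.5604, 0.0713, 0.1823]
eef_rot: [-0.095, 0.995, 0.0, -0.0]
ft_force: [-0.3, 0.6, -0.6]
width: 0.0387
grip_force: 25.0
```

```bash
python3 - <<'E'
from h import *
st()
E
```

```text
t 19.25 tcp [0.5604 0.0713 0.1823] psi -2.951 z [-0.0004  0.0001 -1.    ] F [-0.3078  0.6092 -0.5807] M [ 0.114  -0.1462 -0.0114] w 0.0387 g 25.0 j [ 0.4431  0.3214 -0.7794  1.6454  0.2343  1.2718  1.3806]
```

Call:
{"method": "arm_command", "body": {
  "xyz": [
    [0,0,-0.005],
    [0,0,-0.01],
    [0,0,-0.015],
    [0,0,-0.02],
    [0,0,-0.024],
    [0,0,-0.0275],
    [0,0,-0.0275],
    [0,0,-0.0275],
    [0,0,-0.0275],
    [0,0,-0.0275],
    [0,0,-0.0275],
    [0,0,-0.0275]
  ],
  "rot": [
    [0,0,0],
    [0,0,0],
    [0,0,0],
    [0,0,0],
    [0,0,0],
    [0,0,0],
    [0,0,0],
    [0,0,0],
    [0,0,0],
    [0,0,0],
    [0,0,0],
    [0,0,0]
  ]
}}

```text
time: 20.25
ee_pos: [0.5606, 0.0713, 0.1553]
eef_rot: [-0.095, 0.995, 0.0, 0.0]
ft_force: [0.9, -0.2, -1.5]
width: 0.0387
grip_force: 25.0
```

```bash
python3 - <<'E'
from h import *
st(); T,im=pic("wrist","w5"); np.save("T5",T)
for l in ["collar","screw_tip","flat"]:
  print(l,[(round(d["conf"],2),W("wrist",d["at"],T)) for d in r.spot_point(l,"wrist")[:2]])
cv2.imwrite("pics/w5c.png",cv2.resize(im[190:310,197:357,::-1],None,fx=5,fy=5,interpolation=cv2.INTER_CUBIC))
st()
E
```

```text
t 20.25 tcp [0.5606 0.0713 0.1553] psi -2.951 z [ 0.0003  0.     -1.    ] F [ 0.878  -0.1615 -1.4848] M [ 0.1382 -0.121  -0.0256] w 0.0387 g 25.0 j [ 0.4355  0.3455 -0.7723  1.6782  0.2543  1.2215  1.3658]
collar [(0.91, array([0.5601, 0.0733, 0.1491]))]
screw_tip [(0.57, array([0.5506, 0.0689, 0.1591]))]
flat [(0.61, array([0.5537, 0.0716, 0.1557]))]
t 20.45 tcp [0.5606 0.0713 0.1551] psi -2.951 z [ 0.0001  0.0001 -1.    ] F [ 0.3649  0.1733 -1.7969] M [ 0.0979 -0.1342  0.0252] w 0.0389 g 25.0 j [ 0.4354  0.3456 -0.7723  1.6783  0.2543  1.2214  1.3659]
```

View pics/w5c.png

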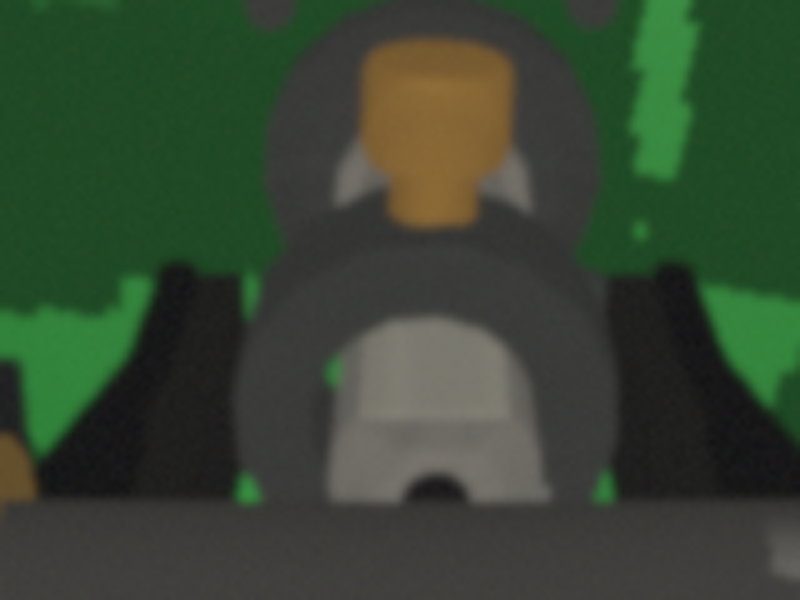

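Crop: collar is on the spindle, the flat (columns 357–508, centre 433) directly behind the screw (435), bore about 1 mm left of the shaft. I'll centre it by a hair and let it settle.

Call:
{"method": "arm_command", "body": {
  "xyz": [
    [0,0.0008,0],
    [0,0.0008,0],
    [0,0.0008,0],
    [0,0.0008,0],
    [0,0.0008,0],
    [0,0.0008,0],
    [0,0.0008,0],
    [0,0.0008,0],
    [0,0.0008,0],
    [0,0.0008,0]
  ],
  "rot": [
    [0,0,0],
    [0,0,0],
    [0,0,0],
    [0,0,0],
    [0,0,0],
    [0,0,0],
    [0,0,0],
    [0,0,0],
    [0,0,0],
    [0,0,0]
  ]
}}

```text
time: 21.28
ee_pos: [0.5605, 0.0721, 0.1551]
eef_rot: [-0.095, 0.995, 0.0, -0.0]
ft_force: [-0.4, 0.0, -1.8]
width: 0.0389
grip_force: 25.0
```

```bash
python3 - <<'E'
from h import *
st()
s=r.read_state()
if np.linalg.norm(np.array(s["ft_force"]))<6: print(r.close_job())
E
```

```text
t 21.28 tcp [0.5605 0.0721 0.1551] psi -2.951 z [-0.0001  0.0001 -1.    ] F [-0.3988  0.0455 -1.7861] M [ 0.0649 -0.1455 -0.0483] w 0.0389 g 25.0 j [ 0.4342  0.346  -0.7725  1.6781  0.2546  1.2215  1.3642]
the job is handed in; nothing more can be done
None
```

Job handed in at about 21 s, verdict not shown: by my measurements the valve is shut, the flat faces the front, and the collar is held level and free on the spindle with its screw at mid-height of the flat.

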